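# Hang the one-sided canister carrier on the lever balance

### The arm

A 6-joint arm with a two-finger parallel gripper is mounted at the origin on a cart in front of the work surface, level with it; the furniture and walls round the work are solid. World frame = base frame: x ahead of the robot, y to its left, z up, the work surface at z = 0. Lengths are in m, angles in rad, forces in N, time in s.
With the tool pointing down it reaches from about 0.25 to 0.775 m from the base axis. Payload 4 kg.
Tool frame: the origin (TCP) lies at the centre of the arm's flange, where the gripper is bolted on; the fingertips stand 199 mm ahead of it and the grasp point (between the pads) lies 180 mm ahead of it; z points along the fingers, y is the line along which they close (so a half turn about z gives the same grasp; the last joint's range is limited). The gripper opens to 94 mm and grips with 3 to 60 N. Pads are 16 mm wide; open, the fingers measure 119 mm over their backs; the gripper's body (75 mm by 177 mm) begins 78 mm behind the grasp point.
Start: joints at [-1.301, 0.087, 1.371, -0, 1.684, -0.103], TCP at [0.2, -0.512, 0.405] pointing down, gripper open.
Joint ranges: [-3.1, 3.1], [-0.76, 2.03], [0.27, 2.55], [-1.08, 4.22], [0.17, 2.65], [-2.57, 2.57]. Speed limits (rad/s): [2.79, 2.79, 3.14, 3.14, 3.14, 3.14].

### API

Orientations are given as [roll, pitch, yaw] about the fixed x, y, z axes, in that order (R = Rz(yaw) Ry(pitch) Rx(roll)).
In Python, from bench import robot, eyes, models gives the robot as it stands.
- The arm moves only by the tool step_arm, never from a script. Its argument "commands" is a list that holds one entry, the list of rows, each a list of 7 numbers: the shift along the tool's x, y, z in mm, then the turn, a rotation vector about the tool's x, y, z in rad, then the finger opening in mm, from 0 to 94. In form: [[[tx, ty, tz, wx, wy, wz, gripper], ...]]. A call has 1 to 20 rows; each row shifts and turns the commanded pose from where the row before left it, along the tool's axes as they then stand; what a row does not reach is not made up. A row lasts 1/8 s, in which the tool goes at most 62.5 mm and 10.7 degrees, less where a joint would pass 70% of its speed; a pose out of reach is approached as far as the arm can. A call is refused whole if a number of a shift passes 62.5 or a number of a turn 0.188, either way. A call with a gripper value outside its range is refused whole. The fingers move at their own pace and stop on an object; the grip force is fixed at half the most. Time passes only in rows, so rows that do not move let the fingers close. It gives the time, the measured TCP pose, the force, the opening and the grip force at its end, in the units of the state.
- robot.get_obs(): the state, without advancing time (a new reading comes with each control period).
- eyes.snapshot(name): name is "side" or "top"; returns a dict with "color" (384x512x3 uint8, red, green, blue), "camera_matrix" (3x3 intrinsics, pixels), "eye" and "rotation" of the camera in the world. Camera axes: x right, y up, looking along -z (the intrinsics and any distortion apply to the point x, -y, -z); pixel columns grow to the right and rows downward; lengths in m; the calibration is good to about 2 mm. A picture is of the moment at which its call begins. There is no depth.
- robot.close_job(): hands the job in; it is judged then, once.
Trained networks look in a picture, given as the dict that the camera call returned (one of the last four; its "shot" number tells which), for a name from the list of things; names that differ only in an ending like _2 or _b are one class to them, and where a whole thing is asked for, a point or a joint stands for the part that bears it (a point fixed in the world has none). Each returns a list of dicts, best first, with "confidence" (0 to 1); they miss things now and then, are a little off and sometimes report something else, mostly with a low value. They report only what shows in the picture. A call takes as long as a camera call.
- models.masks_of(picture, query): "mask" (384x512 bool, what is visible of it) and "xy" ([column, row] in pixels, amid what is visible of it).
- models.tip_of(picture, query): "xy" ([column, row] in pixels: a listed point, or the origin of a listed thing).
The state is a dict: "time": time; "joint_positions": joint angles; "qvel": joint speeds; "joint_torque": joint torques, N m; "tool_pos": TCP position; "ee_rot": TCP orientation; "wrist_force": force on the tool from outside, world axes, zero at the start; "wrist_torque": the same for the moment, N m; "width": finger opening in m; "finger_force": force on a finger pad.
Only numpy, scipy, OpenCV 4.12 (cv2) and the standard library are available. Lean on these libraries where they do the work, as an engineer would, in place of code of your own. Each camera call takes 0.05 s, during which the arm holds its last target. There are 200 camera calls.

### The job

Pick up the white two-place carrier by its blue grip and, keeping it roughly upright, hang it on the lever balance with its steel rod lying in the brass notch at the end of the beam. Without forcing the balance, lower it gently until the beam itself carries the weight, and only then let go, slowly enough that the beam does not jump and the lopsided carrier does not swing. Leave it hanging still, clear of the bench, and do not disturb the vial, the timer or the box of tips.

Things in the scene. Friction and masses are not known exactly. Their poses are not given: they have to be found in the camera images.
- carrier: loose carrier, heavy on its -x side: white two-place tray 110 x 58 x 14 mm (x, y, z) with a steel bail, 0.2 to 0.73 kg, unknown as the canister may be near empty or full. Upright legs 14 x 4 mm at y = +-31 mm hold a rod at the top, a blue grip above it. Hung freely by the rod it rests leaning 0.15 to 0.4 rad, the grip toward -x. Origin: centre of the tray's underside, z up
- canister: white canister with black cap, 36 mm across, fixed in the carrier's place at x = -30 mm; its top is 59 mm above the tray's underside. The other place is empty. Origin: centre of its underside
- rod (a point): middle of the carrier's steel rod, on its axis, 110 mm above the tray's underside. The rod is 6 mm thick, lies along the carrier's y and is free over 58 mm between the legs; the beam has to pass, along the carrier's x, through the window under the rod
- grip (a point): centre of height of the carrier's blue grip block, 27 mm above the rod's axis; the block is 12 mm thick along x, 26 mm wide along y and reaches from 7.5 to 45.5 mm above the rod's axis, on a narrow steel neck 5 x 12 mm (x, y)
- stand: lever spring balance, fixed: grey base 190 x 120 x 16 mm and a post at x = +50 mm with a fork, 225 mm high in all. The beam is hinged in the fork 210 mm above the bench and points to the stand's -x, over the base, toward the robot. Origin: centre of the base's underside
- notch (a point): where the rod's axis lies when seated: on the beam, 140 mm from its hinge, 210 mm above the bench unloaded. The brass V is open to the top and runs along the stand's y, flanks at 45 degrees, 16 mm long; its lips rise 6 mm above this point, its underside lies 16 mm below, the beam ends 13 mm beyond. Behind it the beam is 14 mm wide, top 7 mm below this point
- beam (a joint): beam angle (rad): 0 unloaded, held against the upper stop by a light preload; grows as the notch is pressed down, to 0.4 at the lower stop. The notch moves on an arc about the hinge. A lightly damped spring carries the load: the notch sinks about 5 mm per newton; the carrier's own weight sinks it to about 0.06 to 0.25 rad
- vial: bystander: glass vial, green inside, white stopper, 28 x 28 x 48 mm; origin at the centre of its underside
- timer: bystander: round white timer with a red dial, 65 x 65 x 44 mm; origin at the centre of its underside
- tips: bystander: yellow box with clear lid, 90 x 118 x 64 mm; origin at the centre of its underside

How it is judged:
By the outcome, as a careful person would: the job done as asked, in the order asked, and still so for the second after the job is handed in, with the robot touching nothing.
It also fails if it takes over 72 s, if anything falls off the work surface, if the arm or the gripper's body presses on something with over 40 N, if the wrist force passes 120 N, or if a joint passes its speed limit or range.

## Working session

There is one attempt and no reset: what is moved stays moved. The work goes in short steps, Python scripts to look and compute and a tool call to move; the robot and the scene stay as the last step left them, time stands still between calls to the robot, and variables do not carry over. Pictures are saved under pics/ and viewed, at most 10 in all, crops included, and the job is handed in when it is done.

Besides the shell and the picture viewer there is one more tool, called after "Request:" by a JSON object that holds its "method" and its "body". step_arm: Moves the arm, as the interface text tells. Its arguments: {"type":"object","properties":{"commands":{"type":"array"}},"required":["commands"]}

```bash
mkdir -p pics; ls; cat > h.py <<'E'
import numpy as np, cv2
from bench import robot, eyes, models
from scipy.optimize import least_squares
def proj(s,p):
    c=(np.asarray(p)-s["eye"])@np.array(s["rotation"])
    K=np.array(s["camera_matrix"]); c=c*[1,-1,-1]
    u=K@c; return u[:2]/u[2]
def ray(s,px):
    K=np.array(s["camera_matrix"]); d=np.linalg.inv(K)@[px[0],px[1],1]
    return np.array(s["rotation"])@(d*[1,-1,-1])
def tri(ss,pxs,z=None):
    f=lambda p:np.concatenate([proj(s,p)-x for s,x in zip(ss,pxs)]+([[(p[2]-z)*2000]] if z is not None else []))
    r=least_squares(f,[0.45,0,0.1]); return r.x, np.abs(r.fun).max()
def save(s,n,crop=None,k=1):
    im=s["color"][...,::-1]
    if crop: x0,y0,x1,y1=crop; im=im[y0:y1,x0:x1]
    cv2.imwrite("pics/"+n,cv2.resize(im,None,fx=k,fy=k,interpolation=cv2.INTER_CUBIC))
E
python3 - <<'E'
from h import *
A=eyes.snapshot("side");B=eyes.snapshot("top")
print(A.keys(),A["eye"],B["eye"])
for q in ["carrier","canister","rod","grip","stand","notch","vial","timer","tips"]:
    a=models.tip_of(A,q);b=models.tip_of(B,q)
    print(q,[(np.round(d["xy"],1).tolist(),round(d["confidence"],2)) for d in a[:2]],[(np.round(d["xy"],1).tolist(),round(d["confidence"],2)) for d in b[:2]])
    if a and b: 
        p,e=tri([A,B],[a[0]["xy"],b[0]["xy"]]); print("   ",p.round(4),round(e,2))
im=np.vstack([A["color"],B["color"]])[...,::-1]
cv2.imwrite("pics/a.png",cv2.resize(im,None,fx=.78,fy=.78,interpolation=cv2.INTER_AREA))
print(robot.get_obs())
E
```

```text
pics
dict_keys(['color', 'camera_matrix', 'eye', 'rotation', 'shot']) [ 0.49537995 -1.20892431  0.66169286] [ 0.50175736 -0.00759584  1.31404768]
carrier [([225.4, 240.1], 0.64), ([227.6, 284.0], 0.6)] [([314.8, 214.1], 0.7)]Traceback (most recent call last):
  File "<stdin>", line 8, in <module>
  File "h.py", line 13, in tri
    r=least_squares(f,[0.45,0,0.1]); return r.x, np.abs(r.fun).max()
    return func(*args, **kwargs)
    vector_fun = VectorFunction(
        fun_wrapped,
    ...<6 lines>...
        workers=workers
    )
    self._update_fun()
    ~~~~~~~~~~~~~~~~^^
    self.f = self.fun_wrapped(xp_copy(self.x))
             ~~~~~~~~~~~~~~~~^^^^^^^^^^^^^^^^^
    return np.atleast_1d(self.fun(x))
                         ~~~~~~~~^^^
    return self.f(x, *self.args, **self.kwargs)
           ~~~~~~^^^^^^^^^^^^^^^^^^^^^^^^^^^^^^
  File "h.py", line 12, in <lambda>
    f=lambda p:np.concatenate([proj(s,p)-x for s,x in zip(ss,pxs)]+([[(p[2]-z)*2000]] if z is not None else []))
                               ~~~~^^^^^
  File "h.py", line 6, in proj
    K=np.array(s["camera_matrix"]); c=c*[1,-1,-1]
                                      ~^~~~~~~~~~
TypeError: can't multiply sequence by non-int of type 'numpy.float64'
```

```bash
cat > h.py <<'E'
import numpy as np, cv2
from bench import robot, eyes, models
from scipy.optimize import least_squares
F=np.diag([1.,-1.,-1.])
def arr(s): return [np.array(s[k],dtype=float) for k in ("camera_matrix","eye","rotation")]
def proj(s,p):
    K,e,R=arr(s); u=K@F@R.T@(np.array(p,dtype=float)-e); return u[:2]/u[2]
def ray(s,px):
    K,e,R=arr(s); return R@F@np.linalg.inv(K)@np.array([px[0],px[1],1.])
def atz(s,px,z):
    e=arr(s)[1]; d=ray(s,px); return e+d*(z-e[2])/d[2]
def tri(ss,pxs,z=None):
    f=lambda p:np.concatenate([proj(s,p)-np.array(x,float) for s,x in zip(ss,pxs)]+([[(p[2]-z)*2000]] if z is not None else []))
    r=least_squares(f,[0.45,0,0.1]); return r.x, np.abs(r.fun).max()
def save(s,n,crop=None,k=1):
    im=s["color"][...,::-1]
    if crop: x0,y0,x1,y1=crop; im=im[y0:y1,x0:x1]
    cv2.imwrite("pics/"+n,cv2.resize(im,None,fx=k,fy=k,interpolation=cv2.INTER_CUBIC))
def find(A,B,qs):
  for q in qs:
    a=models.tip_of(A,q);b=models.tip_of(B,q)
    print(q,[(np.round(d["xy"],1).tolist(),round(d["confidence"],2)) for d in a[:2]],[(np.round(d["xy"],1).tolist(),round(d["confidence"],2)) for d in b[:2]])
    for x in a[:2]:
      for y in b[:2]: 
        p,e=tri([A,B],[x["xy"],y["xy"]]); print("   ",p.round(4),round(e,2))
E
python3 - <<'E'
from h import *
A=eyes.snapshot("side");B=eyes.snapshot("top")
save(A,"a.png",k=1.5);save(B,"b.png",k=1.5)
print(A["camera_matrix"],A["rotation"],B["rotation"])
find(A,B,["carrier","canister","rod","grip","stand","notch","vial","timer","tips"])
print(robot.get_obs())
E
```

```text
[[416.04793033   0.         256.94601974]
 [  0.         416.04793033 191.81982555]
 [  0.           0.           1.        ]] [ 1.16905484  0.01890087 -0.07666018] [ 0.03868487 -0.02543955 -1.5484472 ]
carrier [([229.6, 284.9], 0.79)] [([311.8, 215.0], 0.78)]Traceback (most recent call last):
  File "<stdin>", line 5, in <module>
  File "h.py", line 25, in find
    p,e=tri([A,B],[x["xy"],y["xy"]]); print("   ",p.round(4),round(e,2))
        ~~~^^^^^^^^^^^^^^^^^^^^^^^^^
  File "h.py", line 14, in tri
    r=least_squares(f,[0.45,0,0.1]); return r.x, np.abs(r.fun).max()
    return func(*args, **kwargs)
    vector_fun = VectorFunction(
        fun_wrapped,
    ...<6 lines>...
        workers=workers
    )
    self._update_fun()
    ~~~~~~~~~~~~~~~~^^
    self.f = self.fun_wrapped(xp_copy(self.x))
             ~~~~~~~~~~~~~~~~^^^^^^^^^^^^^^^^^
    return np.atleast_1d(self.fun(x))
                         ~~~~~~~~^^^
    return self.f(x, *self.args, **self.kwargs)
           ~~~~~~^^^^^^^^^^^^^^^^^^^^^^^^^^^^^^
  File "h.py", line 13, in <lambda>
    f=lambda p:np.concatenate([proj(s,p)-np.array(x,float) for s,x in zip(ss,pxs)]+([[(p[2]-z)*2000]] if z is not None else []))
                               ~~~~^^^^^
  File "h.py", line 7, in proj
    K,e,R=arr(s); u=K@F@R.T@(np.array(p,dtype=float)-e); return u[:2]/u[2]
                                                                ~^^^^
IndexError: invalid index to scalar variable.
```

View pics/a.png

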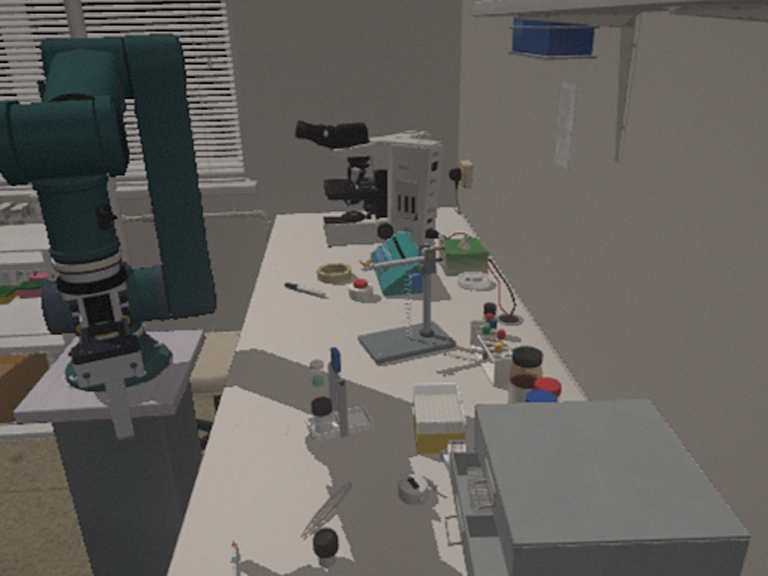

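View pics/b.png

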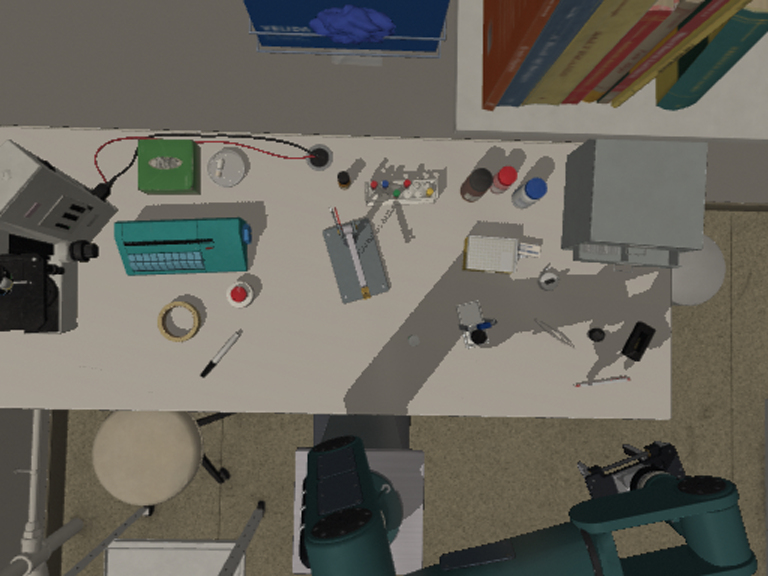

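The side view shows the carrier at about (340,420)/1.5 px with the blue grip at (335,360)/1.5, and the stand at (410,340)/1.5 with the beam tip at (370,265)/1.5. In the top view the carrier is at (475,325)/1.5 and the stand at (357,260)/1.5. "rotation" is roll/pitch/yaw.

```bash
sed -i 's/^def arr.*/from scipy.spatial.transform import Rotation as Ro\ndef arr(s): return [np.array(s["camera_matrix"],float),np.array(s["eye"],float),Ro.from_euler("xyz",s["rotation"]).as_matrix()]/' h.py
python3 - <<'E'
from h import *
A=eyes.snapshot("side");B=eyes.snapshot("top")
find(A,B,["carrier","canister","rod","grip","stand","notch","vial","timer","tips"])
save(A,"c.png",(190,120,330,320),3);save(B,"d.png",(200,120,380,240),4)
o=robot.get_obs();print(o)
E
```

```text
carrier [([223.7, 284.8], 0.78)] [([311.1, 214.0], 0.64)]
    [ 0.4679 -0.2645 -0.0095] 1.58
canister [([215.7, 283.7], 0.77)] [([315.8, 222.4], 0.62)]
    [ 0.4439 -0.2796  0.0064] 0.21
rod [([222.9, 247.0], 0.69)] [([320.1, 216.1], 0.94)]
    [ 0.4692 -0.272   0.1128] 0.19
grip [([227.6, 241.0], 0.69)] []
stand [([273.8, 230.2], 0.7)] [([233.1, 174.4], 0.75)]
    [ 0.6274  0.0339 -0.0125] 2.66
notch [([243.6, 174.7], 0.74)] [([242.2, 194.3], 0.75)]
    [ 0.5369 -0.0028  0.2078] 0.36
vial [([211.9, 257.2], 0.46), ([243.7, 173.8], 0.15)] [([272.0, 227.5], 0.38)]
    [ 0.4256 -0.1171 -0.0111] 1.59
    [ 0.4887 -0.096   0.246 ] 17.47
timer [([239.6, 194.0], 0.52), ([212.8, 258.7], 0.32)] [([159.8, 196.2], 0.51)]
    [0.529  0.302  0.0126] 0.36
    [ 0.4653  0.3821 -0.329 ] 14.87
tips [([292.3, 287.6], 0.61)] [([323.8, 169.2], 0.74)]
    [ 6.450e-01 -3.084e-01 -2.000e-04] 0.18
{'time': 1.4, 'joint_positions': array([-1.30107442e+00,  8.71901123e-02,  1.37069287e+00,  1.75575234e-05,
        1.68361075e+00, -1.03102004e-01]), 'qvel': array([ 0.00139786, -0.0003487 ,  0.00071541, -0.00025328,  0.002197  ,
       -0.00117723]), 'joint_torque': array([ 3.81755137e-05, -3.40034688e+01, -3.02592230e+01,  7.17501319e-02,
        2.38082337e-02,  1.87357585e-06]), 'tool_pos': array([ 0.20033226, -0.51221519,  0.40471491]), 'ee_rot': array([ 3.14149246e+00, -7.17239980e-06,  3.72825893e-01]), 'wrist_force': array([ 0.79905212,  0.63332892, -0.45664523]), 'wrist_torque': array([ 0.03322193, -0.00011685, -0.00218848]), 'finger_force': 0.0, 'width': 0.09412367305227864}
```

View pics/c.png

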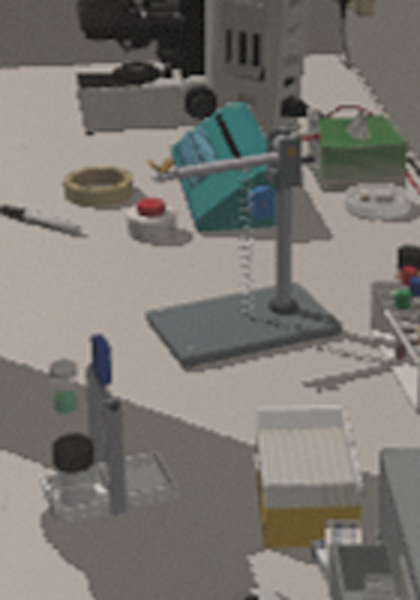

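View pics/d.png

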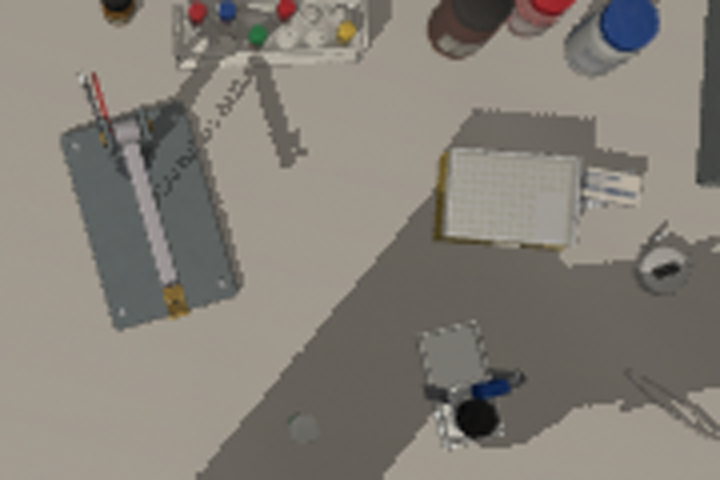

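The side crop shows the grip at (101,360), the cap at (73,452), the leg tops at (97,372) and (113,403), and the brass notch at (160,168). The top crop shows the tray corners, cap (478,418), grip (490,388), base corners and brass (177,300). I'll fit planar poses to these points.

```bash
python3 - <<'E'
from h import *
A=eyes.snapshot("side");B=eyes.snapshot("top")
def fit(pts,x0):
    def f(v):
        c,s=np.cos(v[2]),np.sin(v[2]);r=[]
        for S,m,px in pts:
            w=[v[0]+c*m[0]-s*m[1],v[1]+s*m[0]+c*m[1],m[2]]
            r.append(proj(S,w)-px)
        return np.concatenate(r)
    r=least_squares(f,x0,loss="soft_l1");print(r.x.round(4));print(f(r.x).reshape(-1,2).round(1).tolist());return r.x
sa=lambda u,v:np.array([190+u/3,120+v/3]); tb=lambda u,v:np.array([200+u/4,120+v/4])
C=[(B,(.055,.029,.012),tb(418,332)),(B,(.055,-.029,.012),tb(480,320)),(B,(-.055,-.029,.012),tb(503,430)),(B,(-.055,.029,.012),tb(445,447)),
(B,(-.03,0,.059),tb(478,418)),(A,(-.03,0,.05),sa(73,452)),(A,(0,0,.137),sa(101,360)),(B,(0,0,.15),tb(490,388)),(A,(0,-.031,.112),sa(113,403)),(A,(0,.031,.112),sa(97,372)),(B,(0,0,.11),[320.1,216.1])]
v=fit(C,[.47,-.27,.24])
S=[(B,(-.095,-.06,.016),tb(240,285)),(B,(-.095,.06,.016),tb(118,328)),(B,(.095,.06,.016),tb(62,135)),(B,(.095,-.06,.016),tb(180,102)),
(B,(-.09,0,.212),tb(177,300)),(B,(.05,0,.22),tb(127,130)),(A,(-.09,0,.21),[243.6,174.7]),(B,(-.09,0,.21),[242.2,194.3]),(A,(-.09,0,.21),sa(160,168))]
w=fit(S,[.62,.03,.29])
print("notch",w[0]-.09*np.cos(w[2]),w[1]-.09*np.sin(w[2]))
E
```

```text
[ 0.4709 -0.2759  0.2391]
[[-0.1, -0.7], [-0.5, -1.1], [0.3, 0.3], [-0.3, -0.6], [0.3, -1.0], [-0.6, -0.1], [-0.4, -0.5], [1.2, -0.8], [-1.0, -0.4], [-1.4, -1.7], [0.9, -0.3]]
[0.6206 0.0183 0.3196]
[[0.2, 1.4], [-0.3, 0.1], [-1.2, -0.5], [0.2, -1.6], [0.2, -0.5], [-0.3, -0.8], [-0.8, 0.2], [2.3, 0.2], [-0.6, -1.1]]
notch 0.5351662153364327 -0.009980616224830964
```

Request:
{"method": "step_arm", "body": {"commands": [[[42.3, -15.2, 0, 0, 0, 0, 60], [42.3, -15.2, 0, 0, 0, 0, 60], [42.3, -15.2, 0, 0, 0, 0, 60], [42.3, -15.2, 0, 0, 0, 0, 60], [42.3, -15.2, 0, 0, 0, 0, 60], [42.3, -15.2, 0, 0, 0, 0, 60], [42.3, -15.2, 0, 0, 0, 0, 60], [42.3, -15.2, 0, 0, 0, 0, 60], [0, 0, 0, 0, 0, -0.18, 60], [0, 0, 0, 0, 0, -0.18, 60], [0, 0, 0, 0, 0, -0.18, 60], [0, 0, 0, 0, 0, -0.18, 60], [0, 0, 0, 0, 0, -0.18, 60], [0, 0, 0, 0, 0, -0.18, 60], [0, 0, 0, 0, 0, -0.18, 60], [0, 0, 0, 0, 0, -0.18, 60], [0, 0, 0, 0, 0, 0, 60], [0, 0, 0, 0, 0, 0, 60]]]}}

```text
time: 3.75
tool_pos: [0.4712, -0.2757, 0.4047]
ee_rot: [-3.142, 0.0, 1.81]
wrist_force: [0.1, 0.1, -0.1]
width: 0.0599
finger_force: 0.0
```

Request:
{"method": "step_arm", "body": {"commands": [[[0, 0, 0, -0.1, 0, 0, 60], [0, 0, 0, -0.1, 0, 0, 60], [0, 0, 0, 0, 0, 0, 60], [0, 0, 0, 0, 0, 0, 60], [0, 0, 0, 0, 0, 0, 60]]]}}

```text
time: 4.38
tool_pos: [0.4714, -0.2757, 0.4046]
ee_rot: [2.943, -0.0, 1.813]
wrist_force: [-0.2, -0.2, 0.0]
width: 0.0601
finger_force: 0.0
```

Request:
{"method": "step_arm", "body": {"commands": [[[0, 0, 0, 0.1, 0, 0, 60], [0, 0, 0, 0.1, 0, 0, 60], [0, 0, 0, 0, 0, 0, 60], [0, 0, 0, 0, 0, 0, 60], [0, 0, 0, 0, 0, 0, 60]]]}}

```text
time: 5.0
tool_pos: [0.471, -0.2758, 0.4047]
ee_rot: [3.141, 0.0, 1.812]
wrist_force: [0.2, -0.4, -1.0]
width: 0.0599
finger_force: 0.0
```

```bash
python3 - <<'E'
from h import *
o=robot.get_obs();print({k:np.round(v,4) for k,v in o.items()})
A=eyes.snapshot("side");B=eyes.snapshot("top")
find(A,B,["rod","grip","notch"])
a=np.hstack([cv2.resize(A["color"][180:300,180:280],None,fx=4,fy=4,interpolation=2),cv2.resize(B["color"][170:260,280:355],(400,480),interpolation=2)])
cv2.imwrite("pics/e.png",a[...,::-1])
E
```

```text
{'time': np.float64(5.0), 'joint_positions': array([-6.3370e-01,  7.7700e-02,  1.3808e+00,  5.0000e-04,  1.6824e+00,
       -8.7530e-01]), 'qvel': array([-0.0021, -0.0015,  0.0015, -0.0036,  0.0033,  0.    ]), 'joint_torque': array([ 7.71000e-02, -3.34424e+01, -3.02144e+01,  4.82000e-02,
        5.70000e-02, -1.00000e-04]), 'tool_pos': array([ 0.471 , -0.2758,  0.4047]), 'ee_rot': array([3.1408e+00, 2.0000e-04, 1.8125e+00]), 'wrist_force': array([ 0.1996, -0.4144, -1.0145]), 'wrist_torque': array([ 0.0031, -0.0826, -0.018 ]), 'finger_force': np.float64(0.0), 'width': np.float64(0.0599)}
rod [] [([321.1, 215.2], 0.77)]
grip [([223.8, 238.5], 0.75)] [([321.8, 216.5], 0.63), ([241.6, 196.6], 0.17)]
    [ 0.4713 -0.2723  0.1378] 0.58
    [ 4.951e-01  3.000e-04 -1.520e-02] 10.23
notch [([242.9, 174.6], 0.5)] [([241.6, 192.6], 0.81)]
    [ 0.5385 -0.0007  0.2075] 0.84
```

View pics/e.png

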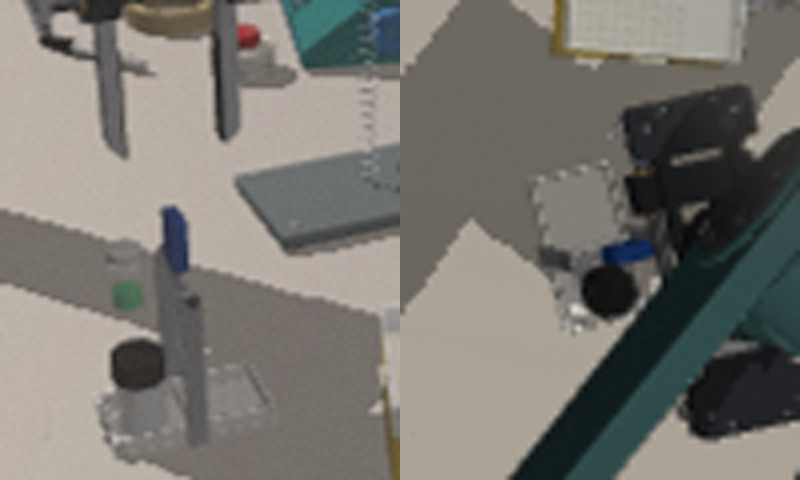

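The crops show the fingers straddling the grip (blue at (175,240)). The fitted position agrees with the network, so I'll descend and close.

Request:
{"method": "step_arm", "body": {"commands": [[[2, 0, 12, 0, 0, 0, 60], [0, 0, 15, 0, 0, 0, 50], [0, 0, 15, 0, 0, 0, 45], [0, 0, 15, 0, 0, 0, 40], [0, 0, 13, 0, 0, 0, 36], [0, 0, 8, 0, 0, 0, 34], [0, 0, 4, 0, 0, 0, 30], [0, 0, 0, 0, 0, 0, 26], [0, 0, 0, 0, 0, 0, 23], [0, 0, 0, 0, 0, 0, 20], [0, 0, 0, 0, 0, 0, 18], [0, 0, 0, 0, 0, 0, 16], [0, 0, 0, 0, 0, 0, 14], [0, 0, 0, 0, 0, 0, 12], [0, 0, 0, 0, 0, 0, 8], [0, 0, 0, 0, 0, 0, 0], [0, 0, 0, 0, 0, 0, 0], [0, 0, 0, 0, 0, 0, 0]]]}}

```text
time: 7.65
tool_pos: [0.4704, -0.2739, 0.3227]
ee_rot: [-3.141, -0.0, 1.813]
wrist_force: [-5.1, -0.8, 3.2]
width: 0.012
finger_force: 30.0
```

```bash
python3 - <<'E'
from h import *
o=robot.get_obs();print({k:np.round(v,4) for k,v in o.items() if k in('tool_pos','ee_rot','wrist_force','wrist_torque','width')})
A=eyes.snapshot("side");B=eyes.snapshot("top")
find(A,B,["rod","grip","canister"])
E
```

```text
{'tool_pos': array([ 0.4704, -0.2739,  0.3227]), 'ee_rot': array([-3.1405, -0.    ,  1.8126]), 'wrist_force': array([-5.0736, -0.7529,  3.2273]), 'wrist_torque': array([-0.1026,  0.7929, -0.0474]), 'width': np.float64(0.012)}
rod [([220.8, 247.6], 0.77), ([226.5, 237.6], 0.63)] [([320.8, 216.7], 0.77)]
    [ 0.465  -0.2745  0.1127] 0.83
    [ 0.4754 -0.2688  0.1381] 2.03
grip [([225.3, 239.1], 0.87)] [([322.7, 217.1], 0.74), ([238.2, 177.7], 0.48)]
    [ 0.473  -0.2754  0.1376] 1.67
    [ 0.5292  0.0162 -0.0259] 20.09
canister [([240.8, 176.7], 0.57), ([216.0, 288.0], 0.5)] [([159.9, 197.4], 0.53), ([315.4, 218.0], 0.4)]
    [0.5288 0.2824 0.0927] 2.16
    [ 0.4999 -0.2207  0.2847] 10.63
    [ 0.4625  0.4262 -0.5176] 13.4
    [ 0.4493 -0.2807 -0.0068] 2.61
```

Request:
{"method": "step_arm", "body": {"commands": [[[0, 0, -2, 0, 0, 0, 0], [0, 0, -3, 0, 0, 0, 0], [0, 0, -5, 0, 0, 0, 0], [0, 0, -8, 0, 0, 0, 0], [0, 0, -12, 0, 0, 0, 0], [0, 0, -16, 0, 0, 0, 0], [0, 0, -18, 0, 0, 0, 0], [0, 0, -18, 0, 0, 0, 0], [0, 0, -16, 0, 0, 0, 0], [0, 0, -12, 0, 0, 0, 0], [0, 0, -8, 0, 0, 0, 0], [0, 0, -4, 0, 0, 0, 0], [0, 0, 0, 0, 0, -0.03, 0], [0, 0, 0, 0, 0, -0.038, 0], [0, 0, 0, 0, 0, 0, 0], [0, 0, 0, 0, 0, 0, 0], [0, 0, 0, 0, 0, 0, 0], [0, 0, 0, 0, 0, 0, 0], [0, 0, 0, 0, 0, 0, 0], [0, 0, 0, 0, 0, 0, 0]]]}}

```text
time: 10.55
tool_pos: [0.4707, -0.2738, 0.4447]
ee_rot: [3.142, 0.0, 1.881]
wrist_force: [-0.2, 0.6, -5.3]
width: 0.012
finger_force: 30.0
```

```bash
cat > st.py <<'E'
from h import *
def st(n=1):
    o=robot.get_obs()
    R=Ro.from_euler("xyz",o["ee_rot"]).as_matrix()
    print("pos",np.round(o["tool_pos"],4),"rpy",np.round(o["ee_rot"],4),"F",np.round(o["wrist_force"],2),"T",np.round(o["wrist_torque"],3),
     "Ttool",np.round(R.T@o["wrist_torque"],3),"Ftool",np.round(R.T@o["wrist_force"],2),"w",round(float(o["width"]),4))
    p=np.array(o["tool_pos"])+R@[0,0,.2127]; print("rod est",p.round(4))
    return o,p
if __name__=="__main__":
    st();A=eyes.snapshot("side");st();B=eyes.snapshot("top");st(); find(A,B,["rod","notch"])
E
python3 st.py
```

```text
pos [ 0.4707 -0.2738  0.4447] rpy [3.1416e+00 1.0000e-04 1.8809e+00] F [-0.25  0.64 -5.29] T [-0.01  -0.259  0.025] Ttool [-0.243 -0.089 -0.025] Ftool [ 0.68 -0.04  5.29] w 0.012
rod est [ 0.4707 -0.2738  0.232 ]
pos [ 0.4707 -0.2738  0.4447] rpy [3.1416e+00 1.0000e-04 1.8808e+00] F [ 0.02 -0.96 -5.32] T [-0.009 -0.157  0.064] Ttool [-0.147 -0.057 -0.064] Ftool [-0.92 -0.28  5.32] w 0.0121
rod est [ 0.4707 -0.2738  0.232 ]
pos [ 0.4707 -0.2738  0.4447] rpy [3.1416e+00 2.0000e-04 1.8808e+00] F [ 0.58  0.87 -6.28] T [-0.021 -0.24   0.009] Ttool [-0.222 -0.093 -0.009] Ftool [0.65 0.82 6.28] w 0.0121
rod est [ 0.4707 -0.2738  0.232 ]
rod [([220.0, 207.7], 0.93)] [([331.6, 219.2], 0.68)]
    [ 0.4663 -0.2823  0.2297] 0.71
notch [([244.0, 175.1], 0.56)] [([239.5, 196.6], 0.68), ([158.1, 196.1], 0.51)]
    [0.534  0.0055 0.2032] 1.77
    [0.5368 0.2878 0.0965] 3.37
```

Request:
{"method": "step_arm", "body": {"commands": [[[13, 3.8, 0, 0, 0, 0, 0], [25.9, 7.5, 0, 0, 0, 0, 0], [25.9, 7.5, 0, 0, 0, 0, 0], [25.9, 7.5, 0, 0, 0, 0, 0], [25.9, 7.5, 0, 0, 0, 0, 0], [25.9, 7.5, 0, 0, 0, 0, 0], [25.9, 7.5, 0, 0, 0, 0, 0], [25.9, 7.5, 0, 0, 0, 0, 0], [25.9, 7.5, 0, 0, 0, 0, 0], [13, 3.8, 0, 0, 0, 0, 0], [0, 0, 0, 0, 0, 0, 0], [0, 0, 0, 0, 0, 0, 0], [0, 0, 0, 0, 0, 0, 0]]]}}

```text
time: 12.48
tool_pos: [0.464, -0.0318, 0.4446]
ee_rot: [-3.141, 0.0, 1.88]
wrist_force: [-0.8, 0.0, -6.6]
width: 0.0121
finger_force: 30.0
```

```bash
cat > avg.py <<'E'
from st import *
def avg(n):
    f=[];t=[]
    for i in range(n):
        s=eyes.snapshot("side" if i%2==0 else "top"); o=robot.get_obs()
        R=Ro.from_euler("xyz",o["ee_rot"]).as_matrix(); f.append(o["wrist_force"]); t.append(R.T@o["wrist_torque"])
        if i%2==0: A=s
        else: B=s
    f=np.array(f);t=np.array(t)
    print("F",f.mean(0).round(2),"sd",f.std(0).round(2),"Ttool",t.mean(0).round(3),"sd",t.std(0).round(3),"t",o["time"])
    return A,B
E
python3 - <<'E'
from avg import *
A,B=avg(16); st()
find(A,B,["rod","notch"])
a=np.hstack([cv2.resize(A["color"][130:260,190:290],(400,520),interpolation=2),cv2.resize(B["color"][140:240,200:275],(390,520),interpolation=2)])
cv2.imwrite("pics/f.png",a[...,::-1])
E
```

```text
F [-0.24  0.28 -5.77] sd [0.57 0.41 0.5 ] Ttool [-0.231 -0.063 -0.008] sd [0.028 0.032 0.028] t 13.275
pos [ 0.4639 -0.031   0.4447] rpy [3.1416e+00 1.0000e-04 1.8808e+00] F [-0.19 -0.51 -6.54] T [ 0.017 -0.241  0.001] Ttool [-0.235 -0.057 -0.001] Ftool [-0.43 -0.34  6.54] w 0.0121
rod est [ 0.464  -0.0311  0.232 ]
rod [([218.7, 174.3], 0.57), ([209.9, 256.3], 0.52)] []
notch [([241.4, 174.1], 0.49)] [([240.3, 197.5], 0.46)]
    [0.5285 0.0029 0.2079] 0.95
```

View pics/f.png

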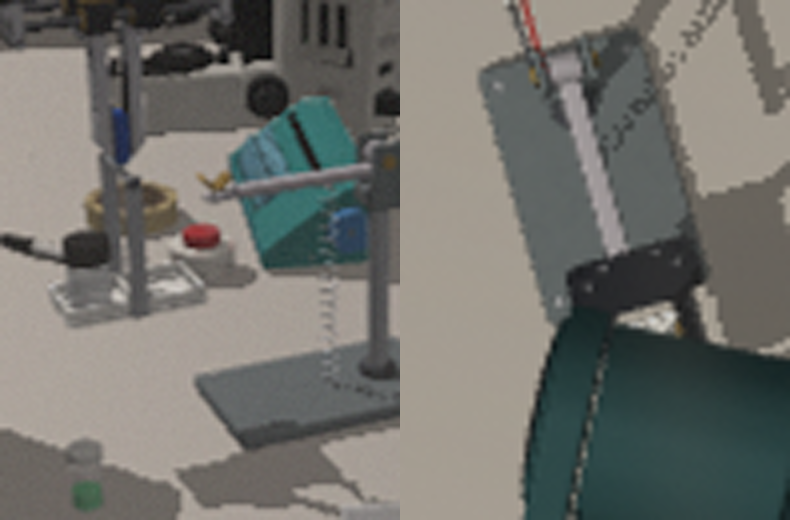

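The side crop shows the carrier upright before the beam, with its leg tops at (110,160) and (133,183). The brass V is at about (215,183), and the beam lines up between the legs. I'll compare these pixels with the projections.

```bash
python3 - <<'E'
from h import *
A=eyes.snapshot("side");B=eyes.snapshot("top")
P=np.array([.464,-.0311,.232]);yv=np.array([-.305,.952,0]);xv=np.array([.952,.305,0])
f=lambda s,p,c,k:((proj(s,p)-c)*k).round(1)
for n,p in [("rod",P),("legN",P-.031*yv),("legF",P+.031*yv),("legNtop",P-.031*yv+[0,0,.005]),("canTop",P-.03*xv-[0,0,.051]),("gripC",P+[0,0,.027]),("notch",[.5355,-.008,.21]),("hinge",np.array([.5355,-.008,.21])+.14*xv),("beamend",np.array([.5355,-.008,.207])-.013*xv)]:
    print(n,f(A,p,[190,130],4),f(B,p,[200,140],5.2))
E
```

```text
rod [116.6 166.3] [264.2 403.2]
legN [129.2 179.5] [314.2 388.3]
legF [104.5 153.5] [214.  418.1]
legNtop [128.9 173.1] [314.7 388.5]
canTop [ 82.3 235.5] [276.2 446.7]
gripC [114.6 132.1] [265.2 404.8]
notch [211.4 178.7] [228.  282.9]
hinge [375.6 152.5] [162.9  62.4]
beamend [195.7 184.9] [234.  303.5]
```

Kinematics and picture share the same small calibration offset, so the relative advance of 75 mm holds. I'll advance, then lean 0.27 rad about the rod in the air.

Request:
{"method": "step_arm", "body": {"commands": [[[0, 6, 0, 0, 0, 0, 0], [0, 12, 0, 0, 0, 0, 0], [0, 15, 0, 0, 0, 0, 0], [0, 15, 0, 0, 0, 0, 0], [0, 13, 0, 0, 0, 0, 0], [0, 9, 0, 0, 0, 0, 0], [0, 5, 0, 0, 0, 0, 0], [0, -5.74, 0.08, -0.027, 0, 0, 0], [0, -5.74, 0.08, -0.027, 0, 0, 0], [0, -5.74, 0.08, -0.027, 0, 0, 0], [0, -5.74, 0.08, -0.027, 0, 0, 0], [0, -5.74, 0.08, -0.027, 0, 0, 0], [0, -5.74, 0.08, -0.027, 0, 0, 0], [0, -5.74, 0.08, -0.027, 0, 0, 0], [0, -5.74, 0.08, -0.027, 0, 0, 0], [0, -5.74, 0.08, -0.027, 0, 0, 0], [0, -5.74, 0.08, -0.027, 0, 0, 0], [0, 0, 0, 0, 0, 0, 0], [0, 0, 0, 0, 0, 0, 0], [0, 0, 0, 0, 0, 0, 0]]]}}

```text
time: 16.08
tool_pos: [0.4815, -0.0255, 0.437]
ee_rot: [2.872, 0.0, 1.881]
wrist_force: [0.4, -0.4, -5.7]
width: 0.0117
finger_force: 30.0
```

```bash
python3 - <<'E'
from avg import *
A,B=avg(12); st()
find(A,B,["rod","notch"])
a=np.hstack([cv2.resize(A["color"][130:230,210:290],None,fx=6,fy=6,interpolation=2)])
cv2.imwrite("pics/g.png",a[...,::-1])
P=np.array([.5354,-.0082,.232]);yv=np.array([-.305,.952,0]);xv=np.array([.952,.305,0])
for n,p in [("rod",P),("legN",P-.031*yv),("legF",P+.031*yv),("notch",[.5355,-.008,.21])]: print(n,((proj(A,p)-[210,130])*6).round(1))
E
```

```text
F [ 0.13  0.11 -5.62] sd [0.37 0.33 0.57] Ttool [ 0.317 -0.068 -0.009] sd [0.028 0.021 0.039] t 16.675
pos [ 0.4814 -0.0255  0.4369] rpy [2.8716e+00 1.0000e-04 1.8807e+00] F [ 0.11 -0.21 -6.24] T [-0.183  0.337 -0.038] Ttool [ 0.377 -0.079  0.017] Ftool [-0.23 -1.62  6.03] w 0.0118
rod est [ 0.5354 -0.0082  0.2319]
rod [([241.5, 168.1], 0.92)] [([247.1, 196.0], 0.46)]
    [ 0.5309 -0.0181  0.2352] 0.28
notch [([242.7, 175.2], 0.44)] []
rod [195.5 227.8]
legN [217.1 246.8]
legF [174.9 209.5]
notch [197.1 268. ]
```

View pics/g.png

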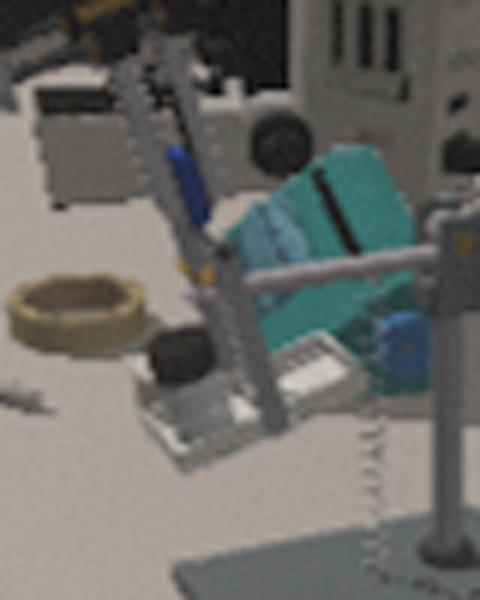

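The side crop shows the rod (near leg top at (220,250)) right above the brass V at (200,270), with the carrier leaned and the beam in the window. I'll descend gently.

Request:
{"method": "step_arm", "body": {"commands": [[[0, -0.27, 0.96, 0, 0, 0, 0], [0, -0.53, 1.93, 0, 0, 0, 0], [0, -0.53, 1.93, 0, 0, 0, 0], [0, -0.53, 1.93, 0, 0, 0, 0], [0, -0.53, 1.93, 0, 0, 0, 0], [0, -0.53, 1.93, 0, 0, 0, 0], [0, -0.53, 1.93, 0, 0, 0, 0], [0, -0.53, 1.93, 0, 0, 0, 0], [0, -0.53, 1.93, 0, 0, 0, 0], [0, -0.27, 0.96, 0, 0, 0, 0], [0, -0.27, 0.96, 0, 0, 0, 0], [0, -0.27, 0.96, 0, 0, 0, 0], [0, 0, 0, 0, 0, 0, 0], [0, 0, 0, 0, 0, 0, 0]]]}}

```text
time: 18.62
tool_pos: [0.4814, -0.0255, 0.417]
ee_rot: [2.871, 0.0, 1.881]
wrist_force: [0.6, 0.7, -5.2]
width: 0.0119
finger_force: 30.0
```

```bash
python3 - <<'E'
from avg import *
A,B=avg(8); st()
E
```

```text
F [ 0.21  0.07 -5.76] sd [0.45 0.5  0.34] Ttool [ 0.324 -0.071 -0.005] sd [0.019 0.022 0.033] t 19.025
pos [ 0.4814 -0.0255  0.417 ] rpy [2.8716e+00 1.0000e-04 1.8808e+00] F [-0.01  0.4  -5.35] T [-0.151  0.32   0.006] Ttool [ 0.351 -0.043 -0.018] Ftool [ 0.38 -1.32  5.19] w 0.0119
rod est [ 0.5354 -0.0082  0.212 ]
```

Request:
{"method": "step_arm", "body": {"commands": [[[0, -0.2, 0.72, 0, 0, 0, 0], [0, -0.2, 0.72, 0, 0, 0, 0], [0, -0.2, 0.72, 0, 0, 0, 0], [0, -0.2, 0.72, 0, 0, 0, 0], [0, -0.2, 0.72, 0, 0, 0, 0], [0, -0.2, 0.72, 0, 0, 0, 0], [0, -0.2, 0.72, 0, 0, 0, 0], [0, -0.2, 0.72, 0, 0, 0, 0], [0, 0, 0, 0, 0, 0, 0], [0, 0, 0, 0, 0, 0, 0]]]}}

```text
time: 20.27
tool_pos: [0.4814, -0.0255, 0.4111]
ee_rot: [2.871, 0.0, 1.881]
wrist_force: [0.5, 0.3, -4.9]
width: 0.0117
finger_force: 30.0
```

```bash
python3 - <<'E'
from avg import *
A,B=avg(8); st()
find(A,B,["rod","notch"])
cv2.imwrite("pics/h.png",cv2.resize(A["color"][140:220,210:290],None,fx=7,fy=7,interpolation=2)[...,::-1])
E
```

```text
F [ 0.79  0.33 -4.53] sd [0.56 0.35 0.5 ] Ttool [ 0.053 -0.028 -0.021] sd [0.034 0.024 0.019] t 20.675
pos [ 0.4814 -0.0255  0.4111] rpy [2.8712e+00 2.0000e-04 1.8808e+00] F [ 2.12  0.27 -5.45] T [-0.067  0.043  0.001] Ttool [ 0.062 -0.048 -0.014] Ftool [-0.39  0.57  5.81] w 0.0115
rod est [ 0.5356 -0.0082  0.2061]
rod [([239.0, 176.0], 0.7)] [([243.7, 196.3], 0.52)]
    [ 0.5265 -0.0076  0.2061] 0.99
notch [([243.6, 176.1], 0.68)] [([246.0, 197.0], 0.71)]
    [ 0.5326 -0.0151  0.2078] 1.61
```

View pics/h.png

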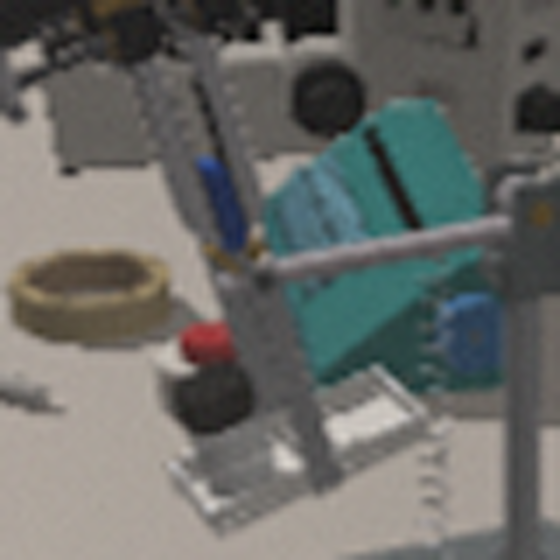

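Request:
{"method": "step_arm", "body": {"commands": [[[0, 0.48, 0.13, 0, 0, 0, 0], [0, 0.48, 0.13, 0, 0, 0, 0], [0, 0.48, 0.13, 0, 0, 0, 0], [0, 0, 0, 0, 0, 0, 0], [0, 0, 0, 0, 0, 0, 0]]]}}

```text
time: 21.5
tool_pos: [0.4824, -0.0252, 0.4105]
ee_rot: [2.874, -0.0, 1.881]
wrist_force: [-5.3, -2.2, -5.2]
width: 0.0117
finger_force: 30.0
```

```bash
python3 - <<'E'
from avg import *
A,B=avg(8); st()
E
```

```text
F [-4.79 -2.16 -4.78] sd [0.39 0.53 0.67] Ttool [ 1.352 -0.122 -0.03 ] sd [0.058 0.036 0.03 ] t 21.9
pos [ 0.4824 -0.0252  0.4105] rpy [ 2.8739e+00 -1.0000e-04  1.8807e+00] F [-4.36 -2.33 -4.97] T [-0.549  1.298 -0.032] Ttool [ 1.404 -0.131 -0.003] Ftool [-0.89 -6.    3.51] w 0.0115
rod est [ 0.536  -0.008   0.2054]
```

Request:
{"method": "step_arm", "body": {"commands": [[[0, -0.6, -0.17, 0, 0, 0, 0], [0, -0.6, -0.17, 0, 0, 0, 0], [0, -0.16, 0.68, 0, 0, 0, 0], [0, -0.16, 0.68, 0, 0, 0, 0], [0, -0.16, 0.68, 0, 0, 0, 0], [0, -0.16, 0.68, 0, 0, 0, 0], [0, -0.16, 0.68, 0, 0, 0, 0], [0, -0.16, 0.68, 0, 0, 0, 0], [0, -0.16, 0.68, 0, 0, 0, 0], [0, -0.16, 0.68, 0, 0, 0, 0], [0, -0.16, 0.68, 0, 0, 0, 0], [0, -0.16, 0.68, 0, 0, 0, 0], [0, -0.16, 0.68, 0, 0, 0, 0], [0, -0.16, 0.68, 0, 0, 0, 0], [0, 0, 0, 0, 0, 0, 0], [0, 0, 0, 0, 0, 0, 0]]]}}

```text
time: 23.9
tool_pos: [0.482, -0.0253, 0.4028]
ee_rot: [2.871, 0.0, 1.881]
wrist_force: [-1.6, 0.0, -3.3]
width: 0.0114
finger_force: 30.0
```

```bash
python3 - <<'E'
from avg import *
A,B=avg(8); st()
E
```

```text
F [ 0.07  0.37 -3.11] sd [0.47 0.49 0.44] Ttool [ 0.183 -0.022  0.009] sd [0.047 0.028 0.023] t 24.3
pos [ 0.482  -0.0253  0.4028] rpy [2.8709e+00 2.0000e-04 1.8808e+00] F [ 0.43 -0.11 -3.96] T [-0.03   0.13   0.004] Ttool [ 0.133  0.012 -0.001] Ftool [-0.23 -0.7   3.92] w 0.012
rod est [ 0.5362 -0.008   0.1978]
```

Request:
{"method": "step_arm", "body": {"commands": [[[0, -0.11, 0.7, 0, 0, 0, 0], [0, -0.11, 0.7, 0, 0, 0, 0], [0, -0.11, 0.7, 0, 0, 0, 0], [0, -0.11, 0.7, 0, 0, 0, 0], [0, -0.11, 0.7, 0, 0, 0, 0], [0, -0.11, 0.7, 0, 0, 0, 0], [0, -0.11, 0.7, 0, 0, 0, 0], [0, -0.11, 0.7, 0, 0, 0, 0], [0, -0.11, 0.7, 0, 0, 0, 0], [0, -0.11, 0.7, 0, 0, 0, 0], [0, -0.11, 0.7, 0, 0, 0, 0], [0, 0, 0, 0, 0, 0, 0], [0, 0, 0, 0, 0, 0, 0]]]}}

```text
time: 25.92
tool_pos: [0.4829, -0.025, 0.395]
ee_rot: [2.871, 0.0, 1.881]
wrist_force: [1.6, 0.8, -0.4]
width: 0.0119
finger_force: 30.0
```

```bash
python3 - <<'E'
from avg import *
A,B=avg(8); st()
E
```

```text
F [ 2.08  1.07 -0.94] sd [0.5  0.36 0.44] Ttool [-0.382 -0.023 -0.013] sd [0.032 0.031 0.034] t 26.325
pos [ 0.4829 -0.025   0.395 ] rpy [2.8710e+00 3.0000e-04 1.8808e+00] F [ 2.32  0.67 -0.93] T [ 0.058 -0.38   0.06 ] Ttool [-0.38  -0.042 -0.074] Ftool [-0.07  2.08  1.54] w 0.0121
rod est [ 0.537  -0.0077  0.19  ]
```

Request:
{"method": "step_arm", "body": {"commands": [[[0, 0.26, 0.07, 0, 0, 0, 0], [0, 0.26, 0.07, 0, 0, 0, 0], [0, -0.06, 0.6, 0, 0, 0, 0], [0, -0.06, 0.6, 0, 0, 0, 0], [0, -0.06, 0.6, 0, 0, 0, 0], [0, -0.06, 0.6, 0, 0, 0, 0], [0, 0, 0, 0, 0, 0, 0], [0, 0, 0, 0, 0, 0, 0]]]}}

```text
time: 27.32
tool_pos: [0.4836, -0.0248, 0.3924]
ee_rot: [2.872, 0.0, 1.881]
wrist_force: [-0.4, -0.4, -1.4]
width: 0.0116
finger_force: 30.0
```

```bash
python3 - <<'E'
from avg import *
A,B=avg(10); st()
E
```

```text
F [-0.84 -0.58 -0.61] sd [0.42 0.5  0.3 ] Ttool [ 0.184 -0.129 -0.003] sd [0.059 0.03  0.025] t 27.825
pos [ 0.4836 -0.0248  0.3924] rpy [2.8722e+00 1.0000e-04 1.8808e+00] F [-0.88 -0.6  -0.72] T [-0.172  0.222 -0.024] Ttool [ 0.264 -0.099 -0.002] Ftool [-0.3  -1.18  0.42] w 0.0117
rod est [ 0.5375 -0.0076  0.1874]
```

Request:
{"method": "step_arm", "body": {"commands": [[[0, -0.18, 0.6, 0, 0, 0, 0], [0, -0.15, 0.6, 0, 0, 0, 0], [0, -0.12, 0.6, 0, 0, 0, 0], [0, -0.12, 0.6, 0, 0, 0, 0], [0, 0, 0, 0, 0, 0, 0], [0, 0, 0, 0, 0, 0, 0]]]}}

```text
time: 28.58
tool_pos: [0.4838, -0.0247, 0.3901]
ee_rot: [2.871, 0.0, 1.881]
wrist_force: [-0.8, -0.3, -0.4]
width: 0.0119
finger_force: 30.0
```

```bash
python3 - <<'E'
from avg import *
A,B=avg(12); st()
E
```

```text
F [-0.58 -0.72 -0.04] sd [0.49 0.42 0.57] Ttool [ 0.182 -0.125 -0.012] sd [0.029 0.028 0.018] t 29.175
pos [ 0.4838 -0.0247  0.3901] rpy [2.8714e+00 1.0000e-04 1.8808e+00] F [ 0.01 -0.98  1.38] T [-0.135  0.154 -0.032] Ttool [ 0.188 -0.088  0.008] Ftool [-0.93  0.09 -1.41] w 0.0115
rod est [ 0.5378 -0.0074  0.1851]
```

The beam now carries the whole weight (Fz ≈ 0). I'll relieve the small side force, then open slowly.

Request:
{"method": "step_arm", "body": {"commands": [[[0, -0.19, -0.05, 0, 0, 0, 0], [0, 0, 0, 0, 0, 0, 0], [0, 0, 0, 0, 0, 0, 11.6], [0, 0, 0, 0, 0, 0, 11.8], [0, 0, 0, 0, 0, 0, 12.0], [0, 0, 0, 0, 0, 0, 12.1], [0, 0, 0, 0, 0, 0, 12.2], [0, 0, 0, 0, 0, 0, 12.3], [0, 0, 0, 0, 0, 0, 12.4], [0, 0, 0, 0, 0, 0, 12.6], [0, 0, 0, 0, 0, 0, 12.8], [0, 0, 0, 0, 0, 0, 13.0]]]}}

```text
time: 30.68
tool_pos: [0.4835, -0.0248, 0.39]
ee_rot: [2.872, 0.0, 1.881]
wrist_force: [0.9, 0.4, -0.1]
width: 0.0129
finger_force: 0.1
```

```bash
python3 - <<'E'
from avg import *
A,B=avg(10); st()
E
```

```text
F [-0.17 -0.14 -0.31] sd [0.59 0.43 0.42] Ttool [ 0.067 -0.042 -0.01 ] sd [0.028 0.022 0.026] t 31.175
pos [ 0.4836 -0.0248  0.39  ] rpy [2.8717e+00 1.0000e-04 1.8808e+00] F [-0.    0.27 -0.43] T [-0.081  0.069  0.002] Ttool [ 0.091 -0.054 -0.017] Ftool [ 0.26 -0.04  0.44] w 0.0131
rod est [ 0.5376 -0.0075  0.185 ]
```

Request:
{"method": "step_arm", "body": {"commands": [[[0, 0, 0, 0, 0, 0, 13.2], [0, 0, 0, 0, 0, 0, 13.4], [0, 0, 0, 0, 0, 0, 13.6], [0, 0, 0, 0, 0, 0, 13.8], [0, 0, 0, 0, 0, 0, 14.1], [0, 0, 0, 0, 0, 0, 14.4], [0, 0, 0, 0, 0, 0, 14.7], [0, 0, 0, 0, 0, 0, 15], [0, 0, 0, 0, 0, 0, 15.4], [0, 0, 0, 0, 0, 0, 15.8], [0, 0, 0, 0, 0, 0, 16.2], [0, 0, 0, 0, 0, 0, 16.6], [0, 0, 0, 0, 0, 0, 17], [0, 0, 0, 0, 0, 0, 17.5], [0, 0, 0, 0, 0, 0, 18], [0, 0, 0, 0, 0, 0, 18.5], [0, 0, 0, 0, 0, 0, 19], [0, 0, 0, 0, 0, 0, 19.5], [0, 0, 0, 0, 0, 0, 20], [0, 0, 0, 0, 0, 0, 20]]]}}

```text
time: 33.67
tool_pos: [0.4836, -0.0248, 0.39]
ee_rot: [2.872, 0.0, 1.881]
wrist_force: [0.3, -0.1, 0.2]
width: 0.02
finger_force: 0.0
```

```bash
python3 - <<'E'
from avg import *
A,B=avg(6); st()
im=cv2.resize(A["color"][140:220,205:285],None,fx=7,fy=7,interpolation=2)
cv2.imwrite("pics/i.png",im[...,::-1])
E
```

```text
F [-0.39  0.09  0.12] sd [0.35 0.39 0.44] Ttool [ 0.019 -0.071 -0.001] sd [0.025 0.025 0.015] t 33.975
pos [ 0.4836 -0.0248  0.39  ] rpy [2.8716e+00 1.0000e-04 1.8808e+00] F [-0.58  0.54  0.06] T [-0.046  0.037 -0.034] Ttool [ 0.05  -0.041  0.024] Ftool [ 0.69 -0.36 -0.16] w 0.0202
rod est [ 0.5376 -0.0075  0.185 ]
```

View pics/i.png

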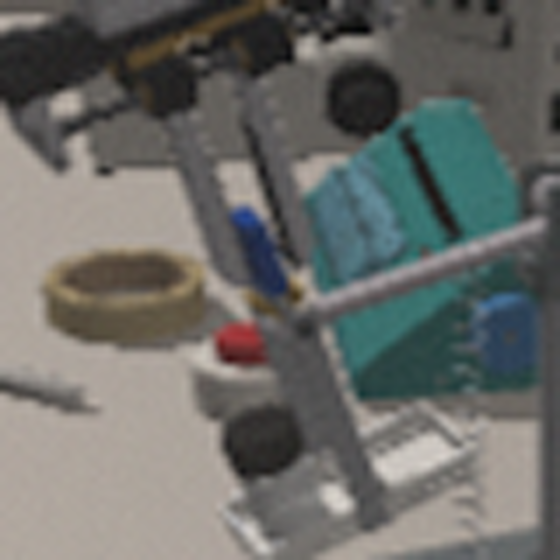

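The side crop shows the rod in the brass notch, the beam sunk and the grip free between the fingers. I'll open further slowly and retreat along the tool axis.

Request:
{"method": "step_arm", "body": {"commands": [[[0, 0, 0, 0, 0, 0, 20.5], [0, 0, 0, 0, 0, 0, 21], [0, 0, 0, 0, 0, 0, 22], [0, 0, 0, 0, 0, 0, 23], [0, 0, 0, 0, 0, 0, 24], [0, 0, 0, 0, 0, 0, 25], [0, 0, 0, 0, 0, 0, 27], [0, 0, 0, 0, 0, 0, 30], [0, 0, 0, 0, 0, 0, 33], [0, 0, 0, 0, 0, 0, 36], [0, 0, 0, 0, 0, 0, 40], [0, 0, 0, 0, 0, 0, 44], [0, 0, 0, 0, 0, 0, 46]]]}}

```text
time: 35.6
tool_pos: [0.4836, -0.0248, 0.39]
ee_rot: [2.872, 0.0, 1.881]
wrist_force: [0.4, -0.3, 0.3]
width: 0.0454
finger_force: 0.0
```

```bash
python3 - <<'E'
from h import *
S=[];G=[]
for i in range(6):
    A=eyes.snapshot("side");G.append(cv2.cvtColor(A["color"],cv2.COLOR_RGB2GRAY)[150:220,225:275].astype(float))
print([np.abs(g-G[0]).mean().round(2) for g in G], robot.get_obs()["time"])
cv2.imwrite("pics/j.png",cv2.resize(A["color"][140:220,205:285],None,fx=7,fy=7,interpolation=2)[...,::-1])
E
```

```text
[np.float64(0.0), np.float64(1.65), np.float64(1.66), np.float64(1.66), np.float64(1.72), np.float64(1.69)] 35.9
```

View pics/j.png

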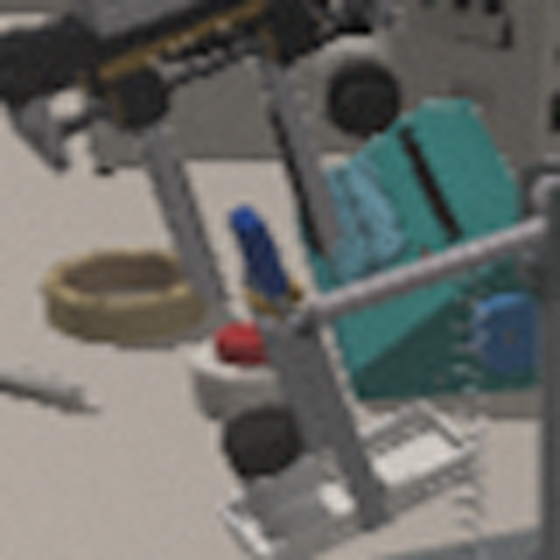

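The carrier hangs still with the grip clear of both fingers at (260,250). I'll retreat now.

Request:
{"method": "step_arm", "body": {"commands": [[[0, 0, -3, 0, 0, 0, 46], [0, 0, -5, 0, 0, 0, 46], [0, 0, -8, 0, 0, 0, 46], [0, 0, -10, 0, 0, 0, 46], [0, 0, -12, 0, 0, 0, 46], [0, 0, -15, 0, 0, 0, 46], [0, 0, -15, 0, 0, 0, 46], [0, 0, -15, 0, 0, 0, 46], [0, 0, -15, 0, 0, 0, 46], [0, 0, -12, 0, 0, 0, 46], [0, 0, -8, 0, 0, 0, 46], [0, 0, 0, 0, 0, 0, 46], [0, 0, 0, 0, 0, 0, 46], [0, 0, 0, 0, 0, 0, 46]]]}}

```text
time: 37.65
tool_pos: [0.4537, -0.0344, 0.503]
ee_rot: [2.873, -0.001, 1.881]
wrist_force: [-0.3, 0.6, 0.1]
width: 0.046
finger_force: 0.0
```

```bash
python3 - <<'E'
from h import *
G=[]
for i in range(8):
    A=eyes.snapshot("side");G.append(cv2.cvtColor(A["color"],cv2.COLOR_RGB2GRAY)[160:220,235:280].astype(float))
print([np.abs(g-G[0]).mean().round(2) for g in G])
B=eyes.snapshot("top");find(A,B,["rod","notch","vial","timer","tips"])
o=robot.get_obs();print(o["time"],o["tool_pos"],o["wrist_force"])
print(robot.close_job())
E
```

```text
[np.float64(0.0), np.float64(1.64), np.float64(1.65), np.float64(1.62), np.float64(1.68), np.float64(1.63), np.float64(1.61), np.float64(1.59)]
rod [([243.2, 183.6], 0.76)] [([241.9, 196.3], 0.52)]
    [ 0.5331 -0.0019  0.1778] 0.9
notch [([243.1, 184.5], 0.46)] [([240.9, 194.6], 0.64)]
    [0.5356 0.0016 0.1735] 0.03
vial [([212.0, 259.5], 0.67), ([245.6, 176.3], 0.2)] [([272.2, 228.4], 0.39)]
    [ 0.4241 -0.1185 -0.0183] 2.19
    [ 0.4903 -0.0974  0.2387] 18.89
timer [([239.5, 192.5], 0.65)] [([161.0, 198.0], 0.5)]
    [0.5253 0.2952 0.0219] 1.23
tips [([292.3, 291.4], 0.58)] [([321.0, 169.8], 0.76)]
    [ 0.6457 -0.3017 -0.0174] 0.53
38.6 [ 0.45357466 -0.03438233  0.50374934] [ 0.64560393 -0.17697845 -0.21490502]
the job is handed in; nothing more can be done
None
```

The carrier is hanging still from the balance with its rod in the brass notch, clear of the bench and the gripper; the vial, timer and tip box show no movement beyond measurement noise, and the job was handed in at about 38.6 s of the 72 s allowed.

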